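# Load a sample dropper and hold its gate open at the pointer

## Robot

A 6-joint arm with a two-finger parallel gripper is mounted at the origin on the work surface. World frame = base frame: x ahead of the robot, y to its left, z up, the work surface at z = 0. Lengths are in m, angles in degrees, forces in N, time in s.
With the tool pointing down it reaches from about 0.325 to 0.85 m from the base axis. Payload 4.4 kg.
Tool frame: the origin (TCP) lies at the very end of the fingers, on their centre line; the grasp point (between the pads) lies 19 mm behind it (pinch_z is the distance from the TCP to the grasp point, in m); z points along the fingers, x is the direction in which the jaws open and shut, and the axes are right-handed (so a half turn about z gives the same grasp; the last joint's range is limited). The gripper opens to 94 mm and grips with 3 to 60 N. Pads are 16 mm wide; open, the fingers measure 119 mm over their backs; the gripper's body (75 mm by 177 mm) begins 78 mm behind the grasp point.
Start: joints at [62.882, 11.837, 88.321, -0, 79.842, -8.623], TCP at [0.182, 0.545, 0.205] pointing down, gripper open.
Joint ranges: [-156.59, 156.59], [-49.26, 127.26], [12.9, 141.05], [-63.56, 243.56], [4.71, 150.69], [-161.64, 161.64]. Speed limits (degrees/s): [159.86, 159.86, 180, 180, 180, 180].

## Interface

Orientations are given as [roll, pitch, yaw] about the fixed x, y, z axes, in that order (R = Rz(yaw) Ry(pitch) Rx(roll)).
In Python, from station import observe, camera, close_job, regions_of, place_of, pinch_z gives the robot as it stands.
- The arm moves only by the tool step_arm, never from a script. Its argument "series" is a list of rows, each an object with "claw": the finger opening in mm, from 0 to 94; "xyz": the shift along the tool's x, y, z in mm, a list of three; "angular": the turn, a rotation vector about the tool's x, y, z in rad, a list of three. A call has exactly 8 rows; each row shifts and turns the commanded pose from where the row before left it, along the tool's axes as they then stand; what a row does not reach is not made up. A row lasts 1/12 s, in which the tool goes at most 41.7 mm and 7.16 degrees, less where a joint would pass 70% of its speed; a pose out of reach is approached as far as the arm can. A call with a gripper value outside its range is refused whole. The fingers move at their own pace and stop on an object; "newtons" is the grip in N (left out, the last holds). Time passes only in rows, so rows that do not move let the fingers close, or fill a call up. It gives the time, the measured TCP pose, the force and the opening at its end, in the units of the state.
- observe(): the state, without advancing time (a new reading comes with each control period).
- camera(name): name is "scene" or "top"; returns a dict with "img" (384x512x3 uint8, blue, green, red), "fov_y" (degrees; the focal length in pixels is half the picture's height over the tangent of half this angle, whatever the lens; pixels are square), "cx", "cy" (the principal point, pixels), "T" (4x4, takes a point from camera to world coordinates). Camera axes: x right, y up, looking along -z (the intrinsics and any distortion apply to the point x, -y, -z); pixel columns grow to the right and rows downward; lengths in m; the calibration is good to about 2 mm. A picture is of the moment at which its call begins. There is no depth.
- close_job(): hands the job in, once; it reports no verdict.
Trained networks look in the newest picture that a camera, given by its name, has taken for a name from the list of things; names that differ only in an ending like _2 or _b are one class to them, and where a whole thing is asked for, a point or a joint stands for the part that bears it (a point fixed in the world has none). Each returns a list of dicts, best first, with "p" (0 to 1); they miss things now and then, are a little off and sometimes report something else, mostly with a low value. They report only what shows in the picture. A call takes as long as a camera call.
- regions_of(camera, target): "mask" (384x512 bool, what is visible of it) and "extent" ([centre column, centre row, width, height] in pixels, round what is visible of it).
- place_of(camera, target): "location" ([column, row] in pixels: a listed point, or the origin of a listed thing).
The state is a dict: "t": time; "q": joint angles; "joint_velocities": joint speeds; "tau": joint torques, N m; "ee_pos": TCP position; "tool_rot": TCP orientation; "wrist_force": force on the tool from outside, world axes, zero at the start; "torque": the same for the moment, N m; "grip_width": opening from 0.0 (shut) to 1.0 (fully open).
Only numpy, scipy, OpenCV 4.12 (cv2) and the standard library are available. Lean on these libraries where they do the work, as an engineer would, in place of code of your own. Each camera call takes 0.05 s, during which the arm holds its last target. There are 200 camera calls.

## Task

Tip all four sugar lumps from the scoop into the hopper of the sample dropper while its gate is shut, then stand the empty scoop back on the bench and let go of it. Then take the gate's upright grip post, pull the spring-return gate out until the post is level with the pointer on the rail, so that all the lumps drop into the white bowl underneath, and finish while still holding the gate there. Leave the amber jar, the jar lid and the empty tasting bowl where they are.

Things in the scene. Friction and masses are not known exactly. Their poses are not given: they have to be found in the camera images.
- dispenser: The sample dropper, fixed to the bench: a square flared steel hopper on a low aluminium stand with two parallel rails. Origin on the bench straight below the centre of the hopper; z up; its -x axis is the direction in which the gate is pulled out. The two rails (10 mm wide, centred 50 mm either side of the middle, tops 84 mm above the bench) run from x = -250 mm to x = +85 mm. Legs stand 79 mm either side of the middle at x = +79 and x = -244 mm.
- hopper_mouth (a point): Centre of the hopper's open top, 165 mm above the bench. The mouth is 136 mm square inside (3 mm walls, sides parallel to the dispenser's x and y) and narrows to a throat 60 mm (x) by 64 mm (y) from 105 mm above the bench downward; the shut gate is its floor, 82 mm above the bench.
- gate: The gate: a flat steel plate 86 mm wide, 4 mm thick, top 82 mm above the bench, which closes the hopper from below and slides between the rails along the dispenser's -x axis. Its axes are the dispenser's; its origin lies on the dispenser's origin when shut and shifts with it. A spring shuts it by itself: about 3.6 N when shut, rising 0.6 N per 10 mm; travel at most 98 mm. All of the throat is uncovered when it is out by about 64 mm.
- gate_grip (a point): Point on the axis of, and in the upper half of, the gate's upright black grip post, 118 mm above the bench. The post is 18 x 18 mm, 60 mm tall (from 82 to 142 mm above the bench), sides parallel to the dispenser's axes, 145 mm from the hopper's centre when the gate is shut. A thin black line runs across the plate at the middle of the post.
- pointer_tip (a point): Tip of the dark steel pointer (a clip with a flat triangular tip, no more than 87 mm above the bench) fixed on the rail on the dispenser's +y side; the tip lies 30 mm to that side of the middle line, 87 mm above the bench. Its axes are the dispenser's. The gate is at the mark when the middle of the post (the black line) is level with this tip along the dispenser's x axis; this is 66 to 84 mm out.
- bowl: White bowl standing on the bench under the hopper, 124 mm across the rim, 45 mm high; origin at the centre of its underside. It need not be touched.
- scoop: Loose steel scoop, 0.18 kg or so, standing flat on the bench: tray 150 mm long (x) and 90 mm wide (y), side walls 26 mm high, back wall 30 mm high at x = -75 mm, floor 3 mm thick, open nose at x = +76 mm, where the last 30 mm of the floor rise by 8 degrees (nose edge 7 mm above the underside). Origin at the centre of its underside; +x points to the nose, z up. Lumps begin to slide on it at a slope of about 18 to 26 degrees, and leave the risen nose some 8 degrees later.
- scoop_grip (a point): Grip point on the scoop's black top handle, 65 mm above the scoop's underside, 10 mm behind its middle (x = -10 mm), close to the centre of mass. The handle is a straight bar 16 mm wide (y), 18 mm tall, along the scoop's x from -75 to +33 mm, held by a riser at the back wall only; 53 mm of free height lie between it and the floor.
- lump1_center (a point): Centre of lump 1 of four brown raw-sugar lumps (about 22 x 19 x 17 mm, 13 g), which start in the scoop.
- lump2_center (a point): Centre of lump 2 of four brown raw-sugar lumps (about 22 x 19 x 17 mm, 13 g), which start in the scoop.
- lump3_center (a point): Centre of lump 3 of four brown raw-sugar lumps (about 22 x 19 x 17 mm, 13 g), which start in the scoop.
- lump4_center (a point): Centre of lump 4 of four brown raw-sugar lumps (about 22 x 19 x 17 mm, 13 g), which start in the scoop.
- jar: Bystander: amber jar, 60 mm across, 85 mm tall; origin at the centre of its underside.
- tasting_bowl: Bystander: empty white tasting bowl, 90 mm across, 40 mm high; origin at the centre of its underside.
- jar_lid: Bystander: loose flat jar lid, 68 mm across, 12 mm high; origin at the centre of its underside.

How it is judged (in metres and radians):
On the way, in this order (a step that is already met when the one before it is completed fails the run):
1. all four lumps lie in the hopper on the shut gate (x of gate_grip in the frame of dispenser above -0.151 m and horizontal distance between each of lump1_center, lump2_center, lump3_center, lump4_center and hopper_mouth below 0.07 m and z of lump1_center in the frame of hopper_mouth between -0.085 and -0.012 m and z of lump2_center in the frame of hopper_mouth between -0.085 and -0.012 m and z of lump3_center in the frame of hopper_mouth between -0.085 and -0.012 m and z of lump4_center in the frame of hopper_mouth between -0.085 and -0.012 m), for 0.3 s.
2. the scoop stands upright on the bench, let go, with the lumps still in the hopper on the shut gate (all of step 1 and height (world z) of scoop between -0.008 and 0.008 m and angle between scoop's own z axis and vertical below 0.12 rad and contact force between the fingers and scoop below 0.1 N), for 0.2 s.
At the end, for the whole second after the job is handed in: Fingers hold the gate (over 1.5 N, still), its post within 6 mm of the pointer tip along the slide; all four lumps in the white bowl; scoop upright on the bench (tilt under 0.12 rad), clear of the gate; jar, lid and tasting bowl within 30 mm of their places (horizontal distance between each of lump1_center, lump2_center, lump3_center, lump4_center and bowl below 0.056 m and height (world z) of each of lump1_center, lump2_center, lump3_center, lump4_center below 0.055 m and height (world z) of scoop between -0.008 and 0.008 m and angle between scoop's own z axis and vertical below 0.12 rad and x of gate_grip in the frame of pointer_tip between -0.006 and 0.006 m and contact force between the fingers and gate above 1.5 N and contact force between scoop and gate below 0.1 N and linear speed of gate below 0.01 m/s and distance of each of jar, tasting_bowl, jar_lid from where it was at the start of the episode below 0.03 m); the arm keeps its last pose, push and grip.
It fails at once if the amber jar is pushed or knocked over (distance of jar from where it was at the start of the episode above 0.03 m or angle between jar's own z axis and vertical above 0.5 rad).
It fails at once if the tasting bowl is pushed or knocked over (distance of tasting_bowl from where it was at the start of the episode above 0.03 m or angle between tasting_bowl's own z axis and vertical above 0.5 rad).
It fails at once if the jar lid is pushed or knocked over (distance of jar_lid from where it was at the start of the episode above 0.03 m or angle between jar_lid's own z axis and vertical above 0.5 rad).
It also fails if it takes over 59 s, if anything falls off the work surface, if the arm or the gripper's body presses on something with over 40 N, if the wrist force passes 120 N, or if a joint passes its speed limit or range.

## Working session

There is one attempt and no reset: what is moved stays moved. The work goes in short steps, Python scripts to look and compute and a tool call to move; the robot and the scene stay as the last step left them, time stands still between calls to the robot, and variables do not carry over. Pictures are saved under pics/ and viewed, about 8 in all and at most 12, crops included, and the job is handed in when it is done.

Besides the shell and the picture viewer there is one more tool, called after "Emit:" in YAML: its name, and indented under it one key for each argument. step_arm: Moves the arm, as the interface text tells. Its arguments: {"type":"object","properties":{"series":{"type":"array"},"newtons":{"type":"number"}},"required":["series"]}

```bash
ls; mkdir -p pics
cat > h.py <<'E'
import numpy as np, cv2
from station import observe,camera,close_job,regions_of,place_of,pinch_z
from scipy.spatial.transform import Rotation as R
def ray(c,px):
    f=192/np.tan(np.radians(c['fov_y']/2)); 
    T=np.array(c['T']); d=np.array([(px[0]-c['cx'])/f,-(px[1]-c['cy'])/f,-1.])
    return T[:3,3],T[:3,:3]@(d/np.linalg.norm(d))
def tri(rs):
    A=np.zeros((3,3));b=np.zeros(3)
    for o,d in rs:
        P=np.eye(3)-np.outer(d,d);A+=P;b+=P@o
    x=np.linalg.solve(A,b)
    return x,[float(np.linalg.norm((np.eye(3)-np.outer(d,d))@(x-o))) for o,d in rs]
def onz(c,px,z):
    o,d=ray(c,px);return o+d*(z-o[2])/d[2]
def proj(c,p):
    T=np.array(c['T']);q=T[:3,:3].T@(np.array(p)-T[:3,3]);f=192/np.tan(np.radians(c['fov_y']/2))
    return [c['cx']+f*q[0]/-q[2],c['cy']-f*q[1]/-q[2]]
E
python3 - <<'E'
from h import *
np.set_printoptions(precision=4,suppress=True)
print(observe(),pinch_z)
cs={n:camera(n) for n in('scene','top')}
for n,c in cs.items():
    print(n,{k:v for k,v in c.items() if k!='img'}); cv2.imwrite(f'pics/{n}0.png',c['img'])
for t in 'dispenser hopper_mouth gate_grip gate pointer_tip bowl scoop scoop_grip jar tasting_bowl jar_lid lump1_center'.split():
    ps={n:place_of(n,t) for n in cs}
    for n in cs: print(t,n,[(np.round(d['location'],1).tolist(),round(d['p'],2)) for d in ps[n][:4]])
    if ps['scene'] and ps['top']: print('   ',tri([ray(cs[n],ps[n][0]['location']) for n in cs]))
E
```

```text
pics
{'t': 0.0, 'q': array([62.8809, 11.8842, 88.4038, -0.0018, 79.8414, -8.6236]), 'joint_velocities': array([-0.0411, -0.003 ,  0.0865,  0.0674, -0.0388,  0.0332]), 'tau': array([ -0.0009, -37.0877, -28.1417,   0.07  ,   0.036 ,  -0.0001]), 'ee_pos': array([0.1821, 0.5446, 0.2043]), 'tool_rot': array([-179.9823,    0.1283,   71.5049]), 'wrist_force': array([0.0017, 0.2447, 0.2953]), 'torque': array([0.034 , 0.017 , 0.0194]), 'grip_width': 0.9980025618021536} 0.0188
scene {'fov_y': 50.1838016545683, 'cx': 255.73996988165106, 'cy': 186.12168357383112, 'T': array([[-0.511 , -0.6198,  0.5956,  1.1836],
       [ 0.8594, -0.355 ,  0.368 ,  0.3966],
       [-0.0167,  0.6999,  0.714 ,  0.9154],
       [ 0.    ,  0.    ,  0.    ,  1.    ]])}
top {'fov_y': 51.78303896518226, 'cx': 255.99051670665267, 'cy': 190.97950375492653, 'T': array([[-0.0274,  0.9977, -0.0624,  0.4599],
       [-0.9996, -0.0269,  0.0084, -0.0151],
       [ 0.0067,  0.0626,  0.998 ,  1.0681],
       [ 0.    ,  0.    ,  0.    ,  1.    ]])}
dispenser scene [([204.5, 189.6], 0.61)]
dispenser top [([316.1, 190.1], 0.86)]
   
[... 1098 characters left out ...]
ne [([330.2, 317.6], 0.86), ([204.0, 190.1], 0.58)]
jar top [([133.9, 124.8], 0.85)]
    (array([0.7135, 0.3016, 0.0107]), [0.0009259837894380296, 0.000925983789437937])
tasting_bowl scene [([196.0, 140.0], 0.7)]
tasting_bowl top [([396.3, 262.4], 0.69)]
    (array([ 0.3196, -0.3925, -0.0122]), [0.0074648476685652285, 0.007464847668565183])
jar_lid scene [([127.3, 195.4], 0.76), ([205.3, 193.3], 0.35)]
jar_lid top [([388.9, 142.1], 0.6)]
    (array([ 0.6519, -0.3925,  0.0029]), [0.0029198038287834966, 0.002919803828783506])
lump1_center scene [([368.2, 257.4], 0.61)]
lump1_center top [([127.9, 198.4], 0.42)]
    (array([0.5139, 0.3189, 0.0171]), [0.0027410824803887133, 0.002741082480388654])
```

Run:
```python
import cv2
for n in('top','scene'):
    i=cv2.imread(f'pics/{n}0.png'); cv2.imwrite(f'pics/{n}0b.png',cv2.resize(i,(800,600),interpolation=cv2.INTER_CUBIC))
```

```text
(no output)
```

View pics/top0b.png

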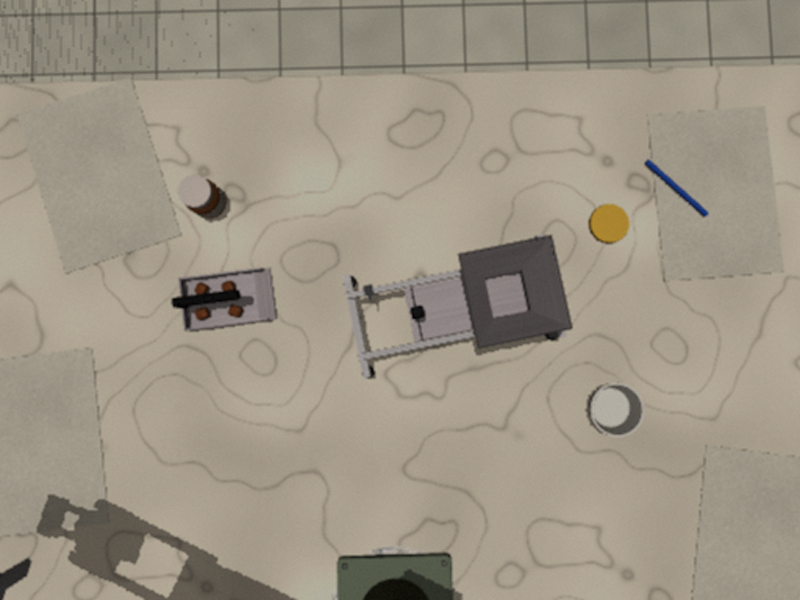

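View pics/scene0b.png

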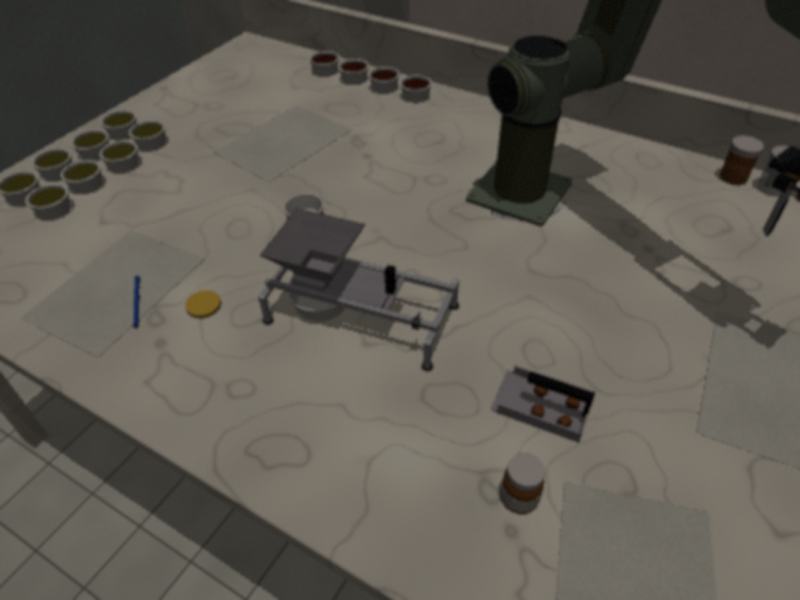

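Run:
```python
from h import *
cs={n:camera(n) for n in('scene','top')}
np.save('pics/t.npy',cs,allow_pickle=True)
t=cs['top']['img'];s=cs['scene']['img']
up=lambda i,x,y,w,h,k:cv2.resize(i[y:y+h,x:x+w],None,fx=k,fy=k,interpolation=cv2.INTER_CUBIC)
a=up(t,215,145,160,100,5);cv2.imwrite('pics/a.png',cv2.convertScaleAbs(a,alpha=1.3))
# scoop left (top), scene pointer region right
b=np.hstack([up(t,100,160,90,60,4.4)[:264,:396],up(s,235,165,90,60,4.4)[:264,:396]])
c=np.hstack([up(s,300,225,90,60,4.4)[:264,:396],up(s,150,125,90,60,4.4)[:264,:396]])
cv2.imwrite('pics/b.png',cv2.convertScaleAbs(np.vstack([b,c]),alpha=1.5))
```

```text
(no output)
```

View pics/a.png

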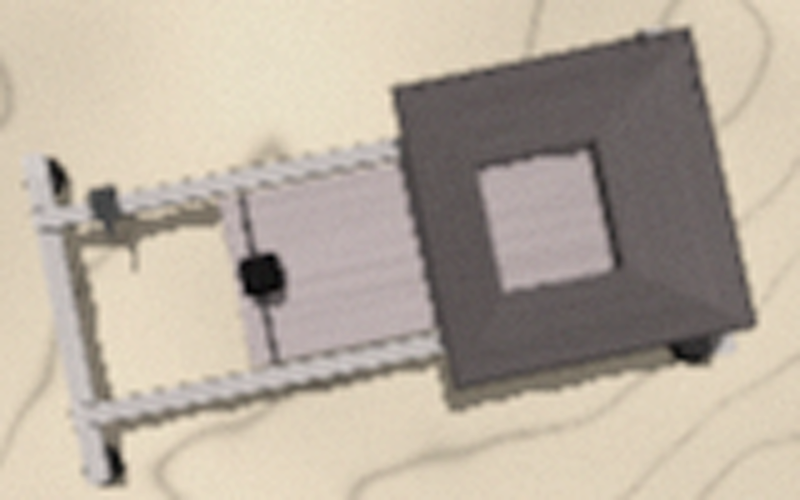

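View pics/b.png

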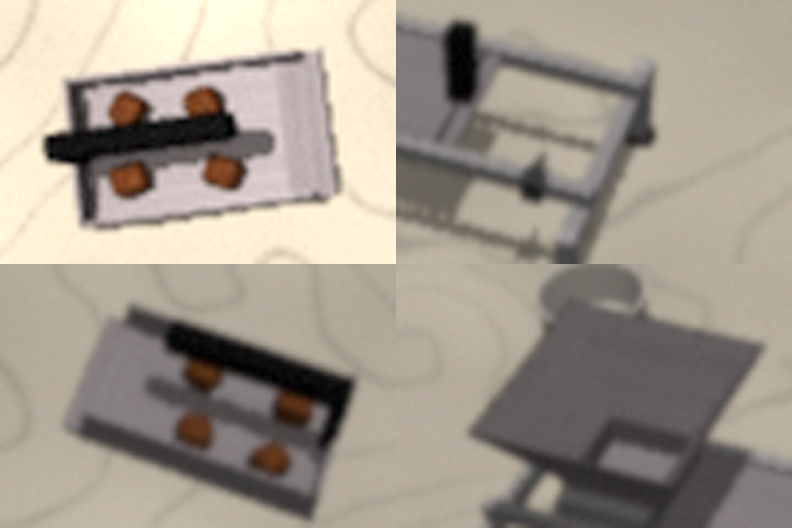

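Run:
```python
from h import *
from scipy.optimize import least_squares
np.set_printoptions(precision=4,suppress=True)
cs=np.load('pics/t.npy',allow_pickle=True).item()
T,S=cs['top'],cs['scene']
fa=lambda x,y:np.array([215+x/5,145+y/5]); k=4.4
fs=lambda x,y,ox,oy,cx,cy:np.array([cx+(x-ox)/k,cy+(y-oy)/k])
# dispenser: (local pt, camera, pixel)
D=[([-.071,.071,.165],T,fa(393,88)),([.071,.071,.165],T,fa(690,28)),([.071,-.071,.165],T,fa(755,325)),([-.071,-.071,.165],T,fa(455,388)),
([-.145,.0385,.082],T,fa(243,200)),([-.145,-.0385,.082],T,fa(273,350)),([-.145,0,.142],T,fa(262,275)),
([-.071,.071,.165],S,fs(661,490,396,264,150,125)),([-.071,-.071,.165],S,fs(764,345,396,264,150,125)),([.071,.071,.165],S,fs(470,433,396,264,150,125)),([.071,-.071,.165],S,fs(575,302,396,264,150,125)),
([-.145,0,.142],S,fs(462,25,396,0,235,165))]
def fit(L,x0):
    def w(x,p): c,s=np.cos(x[2]),np.sin(x[2]); return np.array([x[0]+c*p[0]-s*p[1],x[1]+s*p[0]+c*p[1],p[2]+x[3]])
    r=lambda x:np.concatenate([np.array(proj(c,w(x,p)))-q for p,c,q in L])
    o=least_squares(r,x0,loss='soft_l1'); print(o.x,np.degrees(o.x[2]));print(r(o.x).reshape(-1,2)); return o.x,w
d,w=fit(D,[.52,-.19,np.radians(-80),0])
# scoop
Q=[([-.075,.045,.026],T,fs(65,80,0,0,100,160)),([.076,.045,.028],T,fs(320,52,0,0,100,160)),([.076,-.045,.007],T,fs(338,195,0,0,100,160)),([-.075,-.045,.028],T,fs(85,225,0,0,100,160)),
([.033,0,.074],T,fs(235,125,0,0,100,160)),([-.075,0,.074],T,fs(45,147,0,0,100,160)),([-.01,0,.065],T,[133.8,189.7]),([-.01,0,.065],S,[355.2,245]),
([.076,.045,.007],S,fs(70,430,0,264,300,225))]
s,_=fit(Q,[.53,.27,np.radians(-85),0])
print('scoop grip',w(s,[-.01,0,.065]),'mouth',w(d,[0,0,.165]),'grip',w(d,[-.145,0,.118]))
c,sn=np.cos(d[2]),np.sin(d[2])
inv=lambda p:(c*(p[0]-d[0])+sn*(p[1]-d[1]),-sn*(p[0]-d[0])+c*(p[1]-d[1]))
for n,cam,px in [('top net',T,[235.6,195.5]),('top eye',T,fa(118,235)),('sc net',S,[271.3,199.3]),('sc eye',S,fs(541,153,396,0,235,165)),('clip top z.09',T,fa(107,205)),('scene sh',S,fs(536,180,396,0,235,165))]:
    print(n,inv(onz(cam,px,.087+d[3])))
print([ (x,np.array(proj(T,w(d,[x,.03,.087])))*5-[1075,725],(np.array(proj(S,w(d,[x,.03,.087])))-[235,165])*k+[396,0]) for x in(-.211,-.22,-.229)])
np.save('pose.npy',[d,s])
# lumps
m=place_of('top','lump1_center'); print([(x['location'],x['p'])for x in m])
```

```text
[ 0.5222 -0.1919 -1.4004 -0.0027] -80.23495400546118
[[-0.5842 -0.1361]
 [ 0.1007 -0.0689]
 [ 0.1925  0.7975]
 [-0.4202  0.4217]
 [-0.1659  0.284 ]
 [-0.0671  0.4545]
 [-0.0764 -0.6609]
 [ 2.2218 -0.3497]
 [-0.0721  0.1713]
 [-1.4363  0.228 ]
 [-1.2534 -0.4985]
 [-1.3663  0.8304]]
[ 0.5328  0.2709 -1.4713 -0.0072] -84.30209572746593
[[ 0.0533 -0.183 ]
 [-1.5035 -1.0138]
 [-0.1971  0.3119]
 [-1.1869  0.5013]
 [-0.8269 -0.0066]
 [-0.172   0.3632]
 [ 2.9124  1.0628]
 [-2.0399  2.1289]
 [-2.6552 -0.8389]]
scoop grip [0.5318 0.2809 0.0578] mouth [ 0.5222 -0.1919  0.1623] grip [ 0.4976 -0.049   0.1153]
top net (np.float64(-0.21819587839406476), np.float64(0.026730366198118548))
top eye (np.float64(-0.2091832622137361), np.float64(0.033828740541182824))
sc net (np.float64(-0.2216868251489986), np.float64(0.02850105477780323))
sc eye (np.float64(-0.2136477129214414), np.float64(0.03331906892749622))
clip top z.09 (np.float64(-0.21165534238642952), np.float64(0.0496053700423254))
scene sh (np.float64(-0.21838453945677408), np.float64(0.05558646845131856))
[(-0.211, array([115.9109, 243.2392]), array([538.8128, 148.2556])), (-0.22, array([ 98.1739, 246.7792]), array([552.3724, 151.8968])), (-0.229, array([ 80.4308, 250.3205]), array([565.9887, 155.5532]))]
[([326.9, 187.2], 0.51)]
```

Emit:
step_arm:
  series:
    - {"claw":60,"xyz":[0,0,0],"angular":[0,0,0.115]}
    - {"claw":60,"xyz":[0,0,0],"angular":[0,0,0.115]}
    - {"claw":60,"xyz":[0,0,0],"angular":[0,0,0.115]}
    - {"claw":60,"xyz":[0,0,0],"angular":[0,0,0.115]}
    - {"claw":60,"xyz":[0,0,0],"angular":[0,0,0.115]}
    - {"claw":60,"xyz":[0,0,0],"angular":[0,0,0.115]}
    - {"claw":60,"xyz":[0,0,0],"angular":[0,0,0.115]}
    - {"claw":60,"xyz":[0,0,0],"angular":[0,0,0.115]}

```text
t: 2.12
ee_pos: [0.1824, 0.5453, 0.2055]
tool_rot: [-180.0, 0.0, 18.5]
wrist_force: [-0.1, -0.2, 0.5]
grip_width: 0.64
```

Emit:
step_arm:
  series:
    - {"claw":60,"xyz":[0,0,0],"angular":[0,0,0.115]}
    - {"claw":60,"xyz":[0,0,0],"angular":[0,0,0.115]}
    - {"claw":60,"xyz":[27,25,0],"angular":[0,0,0]}
    - {"claw":60,"xyz":[27,25,0],"angular":[0,0,0]}
    - {"claw":60,"xyz":[27,25,0],"angular":[0,0,0]}
    - {"claw":60,"xyz":[27,25,0],"angular":[0,0,0]}
    - {"claw":60,"xyz":[27,25,0],"angular":[0,0,0]}
    - {"claw":60,"xyz":[27,25,0],"angular":[0,0,0]}

```text
t: 2.78
ee_pos: [0.3595, 0.4107, 0.2056]
tool_rot: [-180.0, -0.0, 5.6]
wrist_force: [0.3, 0.3, -0.9]
grip_width: 0.64
```

Emit:
step_arm:
  series:
    - {"claw":60,"xyz":[27,25,0],"angular":[0,0,0]}
    - {"claw":60,"xyz":[27,25,0],"angular":[0,0,0]}
    - {"claw":60,"xyz":[27,25,0],"angular":[0,0,0]}
    - {"claw":60,"xyz":[27,25,0],"angular":[0,0,0]}
    - {"claw":60,"xyz":[27,25,0],"angular":[0,0,0]}
    - {"claw":60,"xyz":[10,10,0],"angular":[0,0,0]}
    - {"claw":60,"xyz":[0,0,0],"angular":[0,0,0]}
    - {"claw":60,"xyz":[0,0,0],"angular":[0,0,0]}

```text
t: 3.45
ee_pos: [0.5155, 0.2916, 0.2052]
tool_rot: [-180.0, 0.1, 5.5]
wrist_force: [0.2, 0.1, 0.7]
grip_width: 0.637
```

Emit:
step_arm:
  series:
    - {"claw":60,"xyz":[8,5,20],"angular":[0,0,0]}
    - {"claw":60,"xyz":[8.5,5,25],"angular":[0,0,0]}
    - {"claw":60,"xyz":[0,0,25],"angular":[0,0,0]}
    - {"claw":60,"xyz":[0,0,25],"angular":[0,0,0]}
    - {"claw":60,"xyz":[0,0,20],"angular":[0,0,0]}
    - {"claw":60,"xyz":[0,0,0],"angular":[0,0,0]}
    - {"claw":60,"xyz":[0,0,0],"angular":[0,0,0]}
    - {"claw":60,"xyz":[0,0,0],"angular":[0,0,0]}

```text
t: 4.12
ee_pos: [0.5332, 0.2848, 0.0919]
tool_rot: [-180.0, -0.1, 5.7]
wrist_force: [-0.4, -0.2, -0.2]
grip_width: 0.638
```

Run:
```python
from h import *
cs={n:camera(n) for n in('scene','top')}
t=cs['top']['img'];s=cs['scene']['img']
up=lambda i,x,y,w,h,k:cv2.resize(i[y:y+h,x:x+w],None,fx=k,fy=k,interpolation=cv2.INTER_CUBIC)
cv2.imwrite('pics/c.png',cv2.convertScaleAbs(np.hstack([up(t,80,130,130,120,3),up(s,290,180,130,120,3)]),alpha=1.4))
for n in cs: print(n,[(d['location'],d['p']) for d in place_of(n,'scoop_grip')])
```

```text
scene [([356.0, 244.3], 0.96), ([358.2, 269.1], 0.55)]
top [([136.3, 189.9], 0.71)]
```

View pics/c.png

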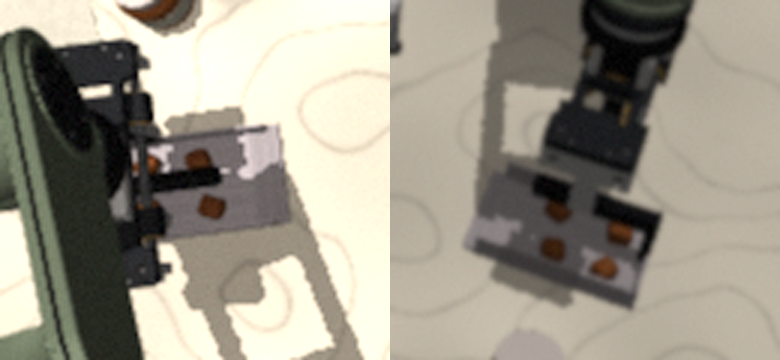

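Emit:
step_arm:
  series:
    - {"claw":60,"xyz":[0,0,15],"angular":[0,0,0]}
    - {"claw":60,"xyz":[0,0,15],"angular":[0,0,0]}
    - {"claw":60,"xyz":[0,0,15],"angular":[0,0,0]}
    - {"claw":60,"xyz":[0,0,0],"angular":[0,0,0]}
    - {"claw":40,"xyz":[0,0,0],"angular":[0,0,0]}
    - {"claw":25,"xyz":[0,0,0],"angular":[0,0,0]}
    - {"claw":10,"xyz":[0,0,0],"angular":[0,0,0]}
    - {"claw":5,"xyz":[0,0,0],"angular":[0,0,0]}
  newtons: 35

```text
t: 4.98
ee_pos: [0.5343, 0.2838, 0.0469]
tool_rot: [-180.0, -0.1, 5.6]
wrist_force: [-0.3, -0.1, -0.2]
grip_width: 0.392
```

Emit:
step_arm:
  series:
    - {"claw":5,"xyz":[0,0,0],"angular":[0,0,0]}
    - {"claw":5,"xyz":[0,0,0],"angular":[0,0,0]}
    - {"claw":5,"xyz":[0,0,0],"angular":[0,0,0]}
    - {"claw":5,"xyz":[0,0,0],"angular":[0,0,0]}
    - {"claw":5,"xyz":[0,0,-2],"angular":[0,0,0]}
    - {"claw":5,"xyz":[0,0,-4],"angular":[0,0,0]}
    - {"claw":5,"xyz":[0,0,-6],"angular":[0,0,0]}
    - {"claw":5,"xyz":[0,0,-8],"angular":[0,0,0]}

```text
t: 5.65
ee_pos: [0.5323, 0.283, 0.065]
tool_rot: [180.0, 0.1, 5.6]
wrist_force: [-0.4, -1.1, -3.6]
grip_width: 0.17
```

Emit:
step_arm:
  series:
    - {"claw":5,"xyz":[0,0,-12],"angular":[0,0,0]}
    - {"claw":5,"xyz":[0,0,-20],"angular":[0,0,0]}
    - {"claw":5,"xyz":[0,0,-26],"angular":[0,0,0]}
    - {"claw":5,"xyz":[0,0,-30],"angular":[0,0,0]}
    - {"claw":5,"xyz":[0,0,-28],"angular":[0,0,0]}
    - {"claw":5,"xyz":[0,0,-22],"angular":[0,0,0]}
    - {"claw":5,"xyz":[0,5,-14],"angular":[0,0,0]}
    - {"claw":5,"xyz":[-3,10,-8],"angular":[0,0,0]}

```text
t: 6.32
ee_pos: [0.5334, 0.2693, 0.2299]
tool_rot: [-179.9, -0.4, 5.7]
wrist_force: [0.2, -0.1, -3.2]
grip_width: 0.171
```

Emit:
step_arm:
  series:
    - {"claw":5,"xyz":[-4,16,0],"angular":[0,0,0]}
    - {"claw":5,"xyz":[-5,20,0],"angular":[0,0,0]}
    - {"claw":5,"xyz":[-5,25,0],"angular":[0,0,0]}
    - {"claw":5,"xyz":[-5,28,0],"angular":[0,0,0]}
    - {"claw":5,"xyz":[-5,30,0],"angular":[0,0,0]}
    - {"claw":5,"xyz":[-5,30,0],"angular":[0,0,0]}
    - {"claw":5,"xyz":[-5,30,0],"angular":[0,0,0]}
    - {"claw":5,"xyz":[-5,30,0],"angular":[0,0,-0.01]}

```text
t: 6.98
ee_pos: [0.5122, 0.0545, 0.2254]
tool_rot: [180.0, 0.0, 6.2]
wrist_force: [0.7, 0.1, -3.0]
grip_width: 0.17
```

Emit:
step_arm:
  series:
    - {"claw":5,"xyz":[-5,30,0],"angular":[0,0,-0.01]}
    - {"claw":5,"xyz":[-5,28,0],"angular":[0,0,-0.01]}
    - {"claw":5,"xyz":[-5,25,0],"angular":[0,0,-0.01]}
    - {"claw":5,"xyz":[-4,20,0],"angular":[0,0,-0.01]}
    - {"claw":5,"xyz":[-3,14,0],"angular":[0,0,-0.01]}
    - {"claw":5,"xyz":[0,7,0],"angular":[0,0,-0.01]}
    - {"claw":5,"xyz":[0,3,0],"angular":[0,0,0]}
    - {"claw":5,"xyz":[0,0,0],"angular":[0,0,0]}

```text
t: 7.65
ee_pos: [0.5075, -0.0727, 0.2254]
tool_rot: [-180.0, 0.0, 9.6]
wrist_force: [0.2, -0.8, -2.6]
grip_width: 0.164
```

Run:
```python
from h import *
o=observe();print(o['q'],o['ee_pos'],o['tool_rot'])
cs={n:camera(n) for n in('scene','top')}
t=cs['top']['img'];s=cs['scene']['img']
up=lambda i,x,y,w,h,k:cv2.resize(i[y:y+h,x:x+w],None,fx=k,fy=k,interpolation=cv2.INTER_CUBIC)
cv2.imwrite('pics/d.png',cv2.convertScaleAbs(np.hstack([up(t,220,130,130,120,3),up(s,150,80,130,120,3)]),alpha=1.4))
for n in cs: print(n,[(d['location'],d['p']) for d in place_of(n,'scoop_grip')])
```

```text
[-1.78373269e+01  3.29633165e+00  9.55339733e+01  1.23981309e-02
  8.11825229e+01 -2.74041641e+01] [ 0.50745538 -0.07266119  0.2254347 ] [-1.79983219e+02  5.74974004e-03  9.56493615e+00]
scene [([240.2, 139.7], 0.87)]
top []
```

View pics/d.png

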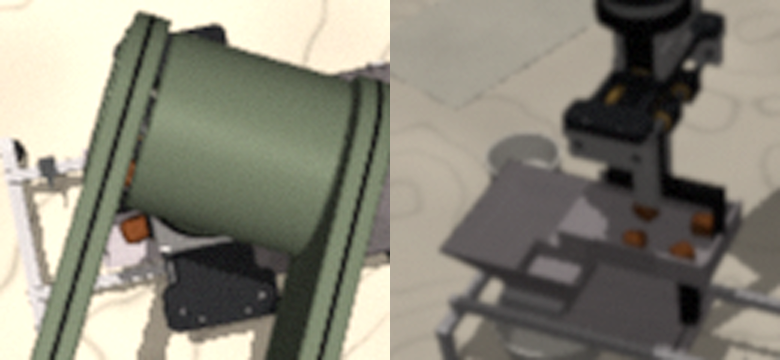

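Emit:
step_arm:
  series:
    - {"claw":5,"xyz":[-3,7,2],"angular":[0,0,0]}
    - {"claw":5,"xyz":[-3,7,3],"angular":[0,0,0]}
    - {"claw":5,"xyz":[0,2.1,-4.25],"angular":[0.05,0,0]}
    - {"claw":5,"xyz":[0,3.5,-6.7],"angular":[0.08,0,0]}
    - {"claw":5,"xyz":[0,3.5,-6.7],"angular":[0.08,0,0]}
    - {"claw":5,"xyz":[0,2.1,-4.25],"angular":[0.05,0,0]}
    - {"claw":5,"xyz":[0,0,0],"angular":[0,0,0]}
    - {"claw":5,"xyz":[0,0,0],"angular":[0,0,0]}
  newtons: 50

```text
t: 8.52
ee_pos: [0.5061, -0.1015, 0.2405]
tool_rot: [-165.2, 0.0, 9.5]
wrist_force: [-0.1, 0.5, -2.1]
grip_width: 0.167
```

```bash
python3 -c "
from h import *
o=observe();print(o['q'],o['ee_pos'],o['tool_rot'])
Rm=R.from_euler('xyz',o['tool_rot'],degrees=True).as_matrix()
d=np.load('pose.npy',allow_pickle=True)[0]
n=o['ee_pos']+Rm@[0,.086,.040];c,s=np.cos(d[2]),np.sin(d[2]);v=n[:2]-d[:2];print(n,c*v[0]+s*v[1],-s*v[0]+c*v[1])"
```

```text
[-28.77925717   8.22360679  89.70501309  11.5721414   91.40167014
 -38.94848948] [ 0.50613849 -0.10145269  0.24047392] [-1.65159750e+02  4.62284426e-02  9.51204033e+00]
[ 0.51813502 -0.17334502  0.17978146] -0.019009295596979635 -0.0008222502453291906
```

Emit:
step_arm:
  series:
    - {"claw":5,"xyz":[0,2.1,-4.25],"angular":[0.05,0,0]}
    - {"claw":5,"xyz":[0,2.1,-4.25],"angular":[0.05,0,0]}
    - {"claw":5,"xyz":[0,2.1,-4.25],"angular":[0.05,0,0]}
    - {"claw":5,"xyz":[0,2.1,-4.25],"angular":[0.05,0,0]}
    - {"claw":5,"xyz":[0,2.1,-4.25],"angular":[0.05,0,0]}
    - {"claw":5,"xyz":[0,2.1,-4.25],"angular":[0.05,0,0]}
    - {"claw":5,"xyz":[0,2.1,-4.25],"angular":[0.05,0,0]}
    - {"claw":5,"xyz":[0,2.1,-4.25],"angular":[0.05,0,0]}

```text
t: 9.18
ee_pos: [0.5112, -0.1284, 0.2647]
tool_rot: [-142.2, 0.0, 9.7]
wrist_force: [-0.8, -0.7, -1.2]
grip_width: 0.166
```

Emit:
step_arm:
  series:
    - {"claw":5,"xyz":[0,2.1,-4.25],"angular":[0.05,0,0]}
    - {"claw":5,"xyz":[0,2.1,-4.25],"angular":[0.05,0,0]}
    - {"claw":5,"xyz":[0,2.1,-4.25],"angular":[0.05,0,0]}
    - {"claw":5,"xyz":[0,2.1,-4.25],"angular":[0.05,0,0]}
    - {"claw":5,"xyz":[0,2.1,-4.25],"angular":[0.05,0,0]}
    - {"claw":5,"xyz":[0,0,0],"angular":[0,0,0]}
    - {"claw":5,"xyz":[0,0,0],"angular":[0,0,0]}
    - {"claw":5,"xyz":[0,0,0],"angular":[0,0,0]}

```text
t: 9.85
ee_pos: [0.515, -0.1502, 0.273]
tool_rot: [-128.0, -0.0, 9.7]
wrist_force: [0.1, -0.4, -1.7]
grip_width: 0.168
```

Run:
```python
from h import *
o=observe();print(o['q'],o['ee_pos'],o['tool_rot'],o['wrist_force'])
cs={n:camera(n) for n in('scene','top')}
t=cs['top']['img'];s=cs['scene']['img']
up=lambda i,x,y,w,h,k:cv2.resize(i[y:y+h,x:x+w],None,fx=k,fy=k,interpolation=cv2.INTER_CUBIC)
cv2.imwrite('pics/e.png',cv2.convertScaleAbs(np.hstack([up(t,250,130,130,120,3),up(s,150,80,130,120,3)]),alpha=1.4))
for n in cs: print(n,[(d['location'],d['p']) for d in place_of(n,'lump1_center')])
```

```text
[-43.67156191  29.39608123  72.59437466  32.68680024 119.40532105
 -47.92787496] [ 0.51504589 -0.15018144  0.27297989] [-1.27966998e+02 -5.73198647e-04  9.69010062e+00] [ 0.12234066 -0.4079666  -1.6715191 ]
scene [([210.9, 172.2], 0.52)]
top [([265.4, 197.9], 0.41)]
```

View pics/e.png

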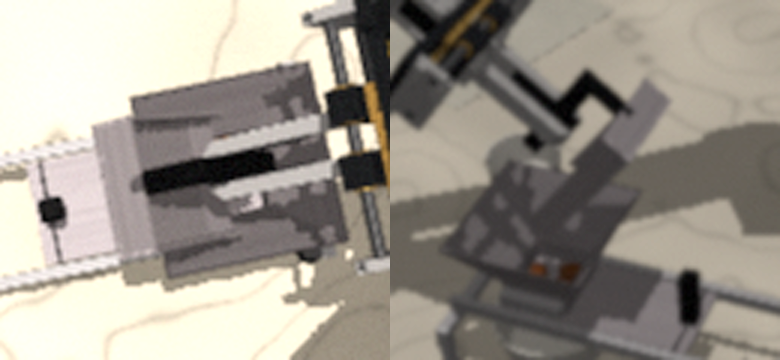

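Emit:
step_arm:
  series:
    - {"claw":5,"xyz":[0,-3.6,8.8],"angular":[-0.1,0,0]}
    - {"claw":5,"xyz":[0,-3.6,8.8],"angular":[-0.1,0,0]}
    - {"claw":5,"xyz":[0,-3.6,8.8],"angular":[-0.1,0,0]}
    - {"claw":5,"xyz":[0,-3.6,8.8],"angular":[-0.1,0,0]}
    - {"claw":5,"xyz":[0,-3.6,8.8],"angular":[-0.1,0,0]}
    - {"claw":5,"xyz":[0,-3.6,8.8],"angular":[-0.1,0,0]}
    - {"claw":5,"xyz":[0,-3.6,8.8],"angular":[-0.1,0,0]}
    - {"claw":5,"xyz":[0,-3.6,8.8],"angular":[-0.1,0,0]}

```text
t: 10.72
ee_pos: [0.505, -0.0912, 0.2312]
tool_rot: [-174.0, -0.2, 9.6]
wrist_force: [-0.1, 1.2, -2.9]
grip_width: 0.165
```

Emit:
step_arm:
  series:
    - {"claw":5,"xyz":[0,-3.6,8.8],"angular":[-0.1,0,0]}
    - {"claw":5,"xyz":[0,-10,0],"angular":[-0.01,0,0]}
    - {"claw":5,"xyz":[0,-20,0],"angular":[0,0,0]}
    - {"claw":5,"xyz":[0,-30,0],"angular":[0,0,0]}
    - {"claw":5,"xyz":[0,-35,0],"angular":[0,0,0]}
    - {"claw":5,"xyz":[0,-35,0],"angular":[0,0,0]}
    - {"claw":5,"xyz":[0,-35,0],"angular":[0,0,0]}
    - {"claw":5,"xyz":[0,-35,0],"angular":[0,0,0]}

```text
t: 11.38
ee_pos: [0.4698, 0.1117, 0.222]
tool_rot: [-179.9, 0.0, 9.6]
wrist_force: [0.7, 0.2, -2.9]
grip_width: 0.166
```

Emit:
step_arm:
  series:
    - {"claw":5,"xyz":[0,-35,0],"angular":[0,0,0]}
    - {"claw":5,"xyz":[0,-35,0],"angular":[0,0,0]}
    - {"claw":5,"xyz":[0,-35,0],"angular":[0,0,0]}
    - {"claw":5,"xyz":[0,-35,0],"angular":[0,0,0]}
    - {"claw":5,"xyz":[0,-25,0],"angular":[0,0,0]}
    - {"claw":5,"xyz":[0,-12,0],"angular":[0,0,0]}
    - {"claw":5,"xyz":[0,-4,0],"angular":[0,0,0]}
    - {"claw":5,"xyz":[0,0,0],"angular":[0,0,0]}

```text
t: 12.05
ee_pos: [0.4402, 0.2885, 0.2215]
tool_rot: [180.0, 0.1, 9.7]
wrist_force: [0.1, -0.5, -2.9]
grip_width: 0.167
```

Run:
```python
from h import *
o=observe();print(o['q'],o['ee_pos'],o['tool_rot'],o['wrist_force'])
cs={n:camera(n) for n in('scene','top')}
t=cs['top']['img'];s=cs['scene']['img']
up=lambda i,x,y,w,h,k:cv2.resize(i[y:y+h,x:x+w],None,fx=k,fy=k,interpolation=cv2.INTER_CUBIC)
a=np.hstack([up(t,290,145,80,80,5),up(s,160,120,80,80,5)])
b=np.hstack([up(t,90,140,130,100,3.08)[:300,:400],up(s,300,140,130,100,3.08)[:300,:400]])
b=cv2.resize(b,(800,200))
cv2.imwrite('pics/f.png',cv2.convertScaleAbs(np.vstack([a,b]),alpha=1.4))
for n in cs: print(n,[(d['location'],d['p']) for d in place_of(n,'lump1_center')])
```

```text
[2.38096873e+01 5.20978971e+00 9.39605078e+01 1.40218077e-02
 8.08860056e+01 1.41217191e+01] [0.44017687 0.28853915 0.22146725] [1.79999687e+02 5.79792032e-02 9.68574021e+00] [ 0.07718108 -0.45504236 -2.87820949]
scene [([211.2, 171.0], 0.54), ([386.6, 175.0], 0.19)]
top [([315.4, 193.3], 0.41)]
```

View pics/f.png

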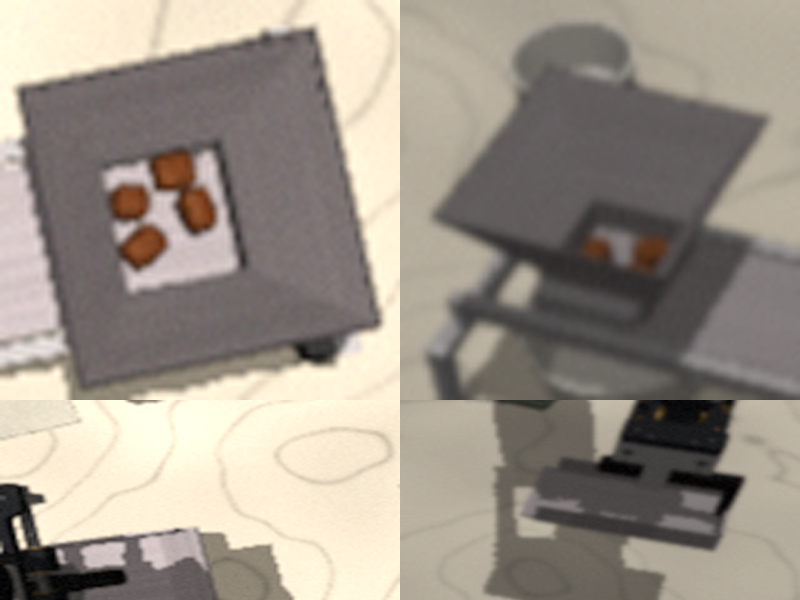

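Emit:
step_arm:
  series:
    - {"claw":5,"xyz":[0,0,15],"angular":[0,0,0]}
    - {"claw":5,"xyz":[0,0,30],"angular":[0,0,0]}
    - {"claw":5,"xyz":[0,0,35],"angular":[0,0,0]}
    - {"claw":5,"xyz":[0,0,35],"angular":[0,0,0]}
    - {"claw":5,"xyz":[0,0,25],"angular":[0,0,0]}
    - {"claw":5,"xyz":[0,0,15],"angular":[0,0,0]}
    - {"claw":5,"xyz":[0,0,8],"angular":[0,0,0]}
    - {"claw":5,"xyz":[0,0,4],"angular":[0,0,0]}

```text
t: 12.92
ee_pos: [0.4399, 0.2871, 0.0532]
tool_rot: [180.0, 0.1, 9.5]
wrist_force: [0.3, -0.4, -1.7]
grip_width: 0.166
```

Emit:
step_arm:
  series:
    - {"claw":5,"xyz":[0,0,2],"angular":[0,0,0]}
    - {"claw":5,"xyz":[0,0,2],"angular":[0,0,0]}
    - {"claw":5,"xyz":[0,0,1.5],"angular":[0,0,0]}
    - {"claw":5,"xyz":[0,0,1],"angular":[0,0,0]}
    - {"claw":5,"xyz":[0,0,0.5],"angular":[0,0,0]}
    - {"claw":5,"xyz":[0,0,0],"angular":[0,0,0]}
    - {"claw":5,"xyz":[0,0,0],"angular":[0,0,0]}
    - {"claw":5,"xyz":[0,0,0],"angular":[0,0,0]}

```text
t: 13.58
ee_pos: [0.4405, 0.2885, 0.0477]
tool_rot: [-180.0, -0.0, 9.6]
wrist_force: [-0.8, 0.6, -1.1]
grip_width: 0.162
```

Touching (the load is shrinking); release gently and rise.

Emit:
step_arm:
  series:
    - {"claw":5,"xyz":[0,0,0.5],"angular":[0,0,0]}
    - {"claw":5,"xyz":[0,0,0],"angular":[0,0,0]}
    - {"claw":22,"xyz":[0,0,0],"angular":[0,0,0]}
    - {"claw":30,"xyz":[0,0,0],"angular":[0,0,0]}
    - {"claw":45,"xyz":[0,0,0],"angular":[0,0,0]}
    - {"claw":50,"xyz":[0,0,0],"angular":[0,0,0]}
    - {"claw":50,"xyz":[0,0,0],"angular":[0,0,0]}
    - {"claw":50,"xyz":[0,0,0],"angular":[0,0,0]}

```text
t: 14.25
ee_pos: [0.4405, 0.2885, 0.0471]
tool_rot: [-180.0, -0.0, 9.6]
wrist_force: [-0.1, 0.3, 0.4]
grip_width: 0.524
```

Emit:
step_arm:
  series:
    - {"claw":50,"xyz":[0,0,0],"angular":[0,0,0]}
    - {"claw":50,"xyz":[0,0,-8],"angular":[0,0,0]}
    - {"claw":50,"xyz":[0,0,-20],"angular":[0,0,0]}
    - {"claw":50,"xyz":[0,0,-30],"angular":[0,0,0]}
    - {"claw":50,"xyz":[0,0,-35],"angular":[0,0,0]}
    - {"claw":50,"xyz":[0,0,-35],"angular":[0,0,0]}
    - {"claw":50,"xyz":[0,0,-25],"angular":[0,0,0]}
    - {"claw":50,"xyz":[0,0,0],"angular":[0,0,0]}

```text
t: 14.92
ee_pos: [0.4446, 0.2904, 0.2078]
tool_rot: [-179.8, -0.8, 9.6]
wrist_force: [0.8, 0.6, 1.3]
grip_width: 0.533
```

Run:
```python
from h import *
o=observe();print(o['t'],o['ee_pos'],o['tool_rot'])
cs={n:camera(n) for n in('scene','top')}
t=cs['top']['img'];s=cs['scene']['img']
up=lambda i,x,y,w,h,k:cv2.resize(i[y:y+h,x:x+w],None,fx=k,fy=k,interpolation=cv2.INTER_CUBIC)
a=np.hstack([up(t,225,170,50,36,8),up(s,245,175,50,36,8)])
b=np.hstack([up(t,90,160,133,100,3)[:300,:400],up(s,310,150,133,100,3)[:300,:400]])
cv2.imwrite('pics/g.png',cv2.convertScaleAbs(np.vstack([a,b]),alpha=1.4))
for q in('pointer_tip','gate_grip'):
  for n in cs: print(q,n,[(d['location'],d['p']) for d in place_of(n,q)])
```

```text
14.9167 [0.44456822 0.29035697 0.20776615] [-179.80199732   -0.77029551    9.62854743]Traceback (most recent call last):
  File "<stdin>", line 8, in <module>
    return _nx.concatenate(arrs, 0, dtype=dtype, casting=casting)
           ~~~~~~~~~~~~~~~^^^^^^^^^^^^^^^^^^^^^^^^^^^^^^^^^^^^^^^
ValueError: all the input array dimensions except for the concatenation axis must match exactly, but along dimension 1, the array at index 0 has size 800 and the array at index 1 has size 798
```

Run:
```python
from h import *
cs={n:camera(n) for n in('scene','top')}
t=cs['top']['img'];s=cs['scene']['img']
up=lambda i,x,y,w,h,W,H:cv2.resize(i[y:y+h,x:x+w],(W,H),interpolation=cv2.INTER_CUBIC)
a=np.hstack([up(t,225,170,50,36,400,288),up(s,245,175,50,36,400,288)])
b=np.hstack([up(t,90,160,133,100,400,300),up(s,310,150,133,100,400,300)])
cv2.imwrite('pics/g.png',cv2.convertScaleAbs(np.vstack([a,b]),alpha=1.4))
for q in('pointer_tip','gate_grip'):
  for n in cs: print(q,n,[(d['location'],d['p']) for d in place_of(n,q)])
```

```text
pointer_tip scene [([272.1, 199.7], 0.39)]
pointer_tip top [([237.1, 194.5], 0.36)]
gate_grip scene [([247.3, 178.4], 0.56), ([206.5, 194.0], 0.54), ([362.7, 238.9], 0.19)]
gate_grip top [([264.9, 200.0], 0.86)]
```

View pics/g.png

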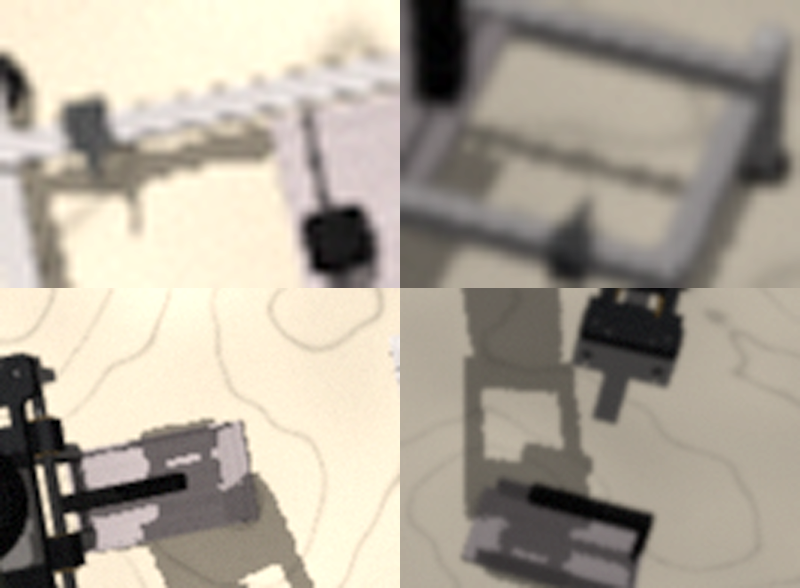

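Emit:
step_arm:
  series:
    - {"claw":50,"xyz":[0,30,0],"angular":[0,0,0]}
    - {"claw":50,"xyz":[0,38,0],"angular":[0,0,0]}
    - {"claw":50,"xyz":[0,38,0],"angular":[0,0,0]}
    - {"claw":50,"xyz":[0,38,0],"angular":[0,0,0]}
    - {"claw":50,"xyz":[0,38,0],"angular":[0,0,0]}
    - {"claw":50,"xyz":[0,38,0],"angular":[0,0,0]}
    - {"claw":50,"xyz":[0,38,0],"angular":[0,0,0]}
    - {"claw":50,"xyz":[0,38,0],"angular":[0,0,0]}

```text
t: 15.98
ee_pos: [0.4893, -0.0051, 0.1991]
tool_rot: [-180.0, 0.1, 9.6]
wrist_force: [0.5, 1.1, 0.4]
grip_width: 0.539
```

Emit:
step_arm:
  series:
    - {"claw":50,"xyz":[0,28,0],"angular":[0,0,0]}
    - {"claw":50,"xyz":[0,15,0],"angular":[0,0,0]}
    - {"claw":50,"xyz":[0,3,0],"angular":[0,0,0]}
    - {"claw":50,"xyz":[0,0,0],"angular":[0,0,0]}
    - {"claw":50,"xyz":[0,0,0],"angular":[0,0,0]}
    - {"claw":50,"xyz":[0,0,0],"angular":[0,0,0]}
    - {"claw":50,"xyz":[0,0,0],"angular":[0,0,0]}
    - {"claw":50,"xyz":[0,0,0],"angular":[0,0,0]}

```text
t: 16.65
ee_pos: [0.4975, -0.0476, 0.1999]
tool_rot: [-180.0, 0.0, 9.7]
wrist_force: [0.1, -0.7, 0.7]
grip_width: 0.533
```

Run:
```python
from h import *
d=np.load('pose.npy',allow_pickle=True)[0]
o=observe();e=o['ee_pos'];print(o['t'],e,o['tool_rot'])
c,s=np.cos(d[2]),np.sin(d[2]);v=e[:2]-d[:2];print(c*v[0]+s*v[1],-s*v[0]+c*v[1])
S=camera('scene');i=S['img']
cv2.imwrite('pics/h.png',cv2.convertScaleAbs(cv2.resize(i[120:240,180:340],None,fx=5,fy=5,interpolation=cv2.INTER_CUBIC),alpha=1.4))
print([(x['location'],x['p']) for x in place_of('scene','gate_grip')])
```

```text
16.65 [ 0.49746227 -0.04763548  0.19990936] [-1.79990493e+02  1.47399626e-03  9.73154461e+00]
-0.14640376872846514 0.00012589695033057152
[([246.8, 178.0], 0.92)]
```

View pics/h.png

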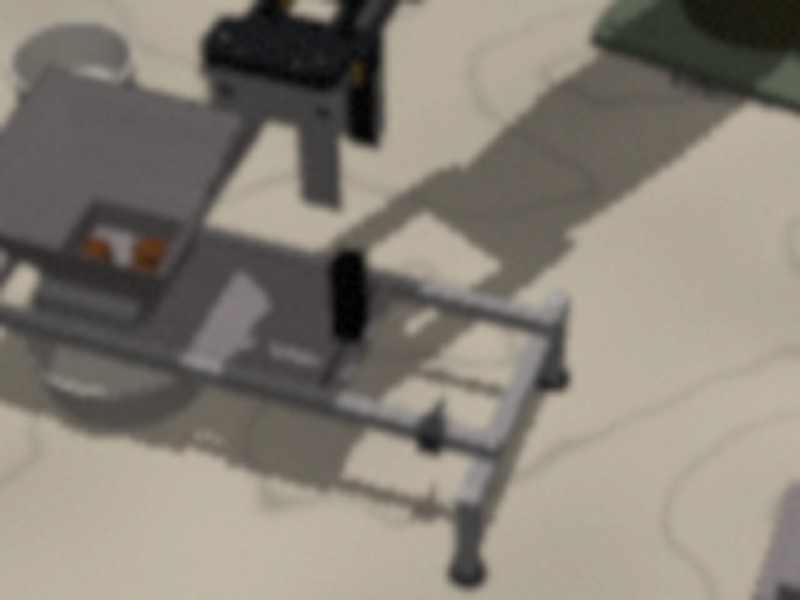

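Emit:
step_arm:
  series:
    - {"claw":50,"xyz":[0,1,10],"angular":[0,0,0]}
    - {"claw":50,"xyz":[0,0,20],"angular":[0,0,0]}
    - {"claw":50,"xyz":[0,0,25],"angular":[0,0,0]}
    - {"claw":50,"xyz":[0,0,25],"angular":[0,0,0]}
    - {"claw":50,"xyz":[0,0,15],"angular":[0,0,0]}
    - {"claw":50,"xyz":[0,0,6],"angular":[0,0,0]}
    - {"claw":50,"xyz":[0,0,0],"angular":[0,0,0]}
    - {"claw":30,"xyz":[0,0,0],"angular":[0,0,0]}
  newtons: 50

```text
t: 17.42
ee_pos: [0.4979, -0.0498, 0.099]
tool_rot: [180.0, -0.0, 9.6]
wrist_force: [0.5, -0.3, 0.3]
grip_width: 0.49
```

Emit:
step_arm:
  series:
    - {"claw":20,"xyz":[0,0,0],"angular":[0,0,0]}
    - {"claw":5,"xyz":[0,0,0],"angular":[0,0,0]}
    - {"claw":5,"xyz":[0,0,0],"angular":[0,0,0]}
    - {"claw":5,"xyz":[0,0,0],"angular":[0,0,0]}
    - {"claw":5,"xyz":[0,0,0],"angular":[0,0,0]}
    - {"claw":5,"xyz":[0,0,0],"angular":[0,0,0]}
    - {"claw":5,"xyz":[0,0,0],"angular":[0,0,0]}
    - {"claw":5,"xyz":[0,0,0],"angular":[0,0,0]}

```text
t: 18.08
ee_pos: [0.4995, -0.0498, 0.0999]
tool_rot: [179.9, -0.2, 9.7]
wrist_force: [5.1, 2.0, 0.4]
grip_width: 0.189
```

Emit:
step_arm:
  series:
    - {"claw":5,"xyz":[1.5,-4,0],"angular":[0,0,0]}
    - {"claw":5,"xyz":[0,-8,0],"angular":[0,0,0]}
    - {"claw":5,"xyz":[0,-11,0],"angular":[0,0,0]}
    - {"claw":5,"xyz":[0,-12,0],"angular":[0,0,0]}
    - {"claw":5,"xyz":[0,-12,0],"angular":[0,0,0]}
    - {"claw":5,"xyz":[0,-11,0],"angular":[0,0,0]}
    - {"claw":5,"xyz":[0,-7,0],"angular":[0,0,0]}
    - {"claw":5,"xyz":[0,-3.5,0],"angular":[0,0,0]}

```text
t: 18.75
ee_pos: [0.4877, 0.0166, 0.0998]
tool_rot: [179.8, 0.0, 9.7]
wrist_force: [-1.1, -9.4, 3.4]
grip_width: 0.186
```

Emit:
step_arm:
  series:
    - {"claw":5,"xyz":[0,0,0],"angular":[0,0,0]}
    - {"claw":5,"xyz":[0,0,0],"angular":[0,0,0]}
    - {"claw":5,"xyz":[0,0,0],"angular":[0,0,0]}
    - {"claw":5,"xyz":[0,0,0],"angular":[0,0,0]}
    - {"claw":5,"xyz":[0,0,0],"angular":[0,0,0]}
    - {"claw":5,"xyz":[0,0,0],"angular":[0,0,0]}
    - {"claw":5,"xyz":[0,0,0],"angular":[0,0,0]}
    - {"claw":5,"xyz":[0,0,0],"angular":[0,0,0]}

```text
t: 19.42
ee_pos: [0.4878, 0.016, 0.0998]
tool_rot: [179.8, 0.0, 9.7]
wrist_force: [-2.6, -7.6, 3.8]
grip_width: 0.187
```

Run:
```python
from h import *
d=np.load('pose.npy',allow_pickle=True)[0]
o=observe();e=o['ee_pos'];print(o['t'],e,o['tool_rot'],o['wrist_force'],o['grip_width'])
c,s=np.cos(d[2]),np.sin(d[2]);v=e[:2]-d[:2];print(c*v[0]+s*v[1],-s*v[0]+c*v[1])
cs={n:camera(n) for n in('scene','top')}
t=cs['top']['img'];s=cs['scene']['img']
up=lambda i,x,y,w,h,W,H:cv2.resize(i[y:y+h,x:x+w],(W,H),interpolation=cv2.INTER_CUBIC)
im=np.vstack([up(s,225,160,80,36,800,360),np.hstack([up(t,300,150,80,48,400,240),up(s,170,150,80,48,400,240)])])
cv2.imwrite('pics/i.png',cv2.convertScaleAbs(im,alpha=1.6))
for q in('pointer_tip','gate_grip','lump1_center'):
  for n in cs: print(q,n,[(x['location'],x['p']) for x in place_of(n,q)])
```

```text
19.4167 [0.48780591 0.01600381 0.09983056] [1.79771556e+02 3.35979111e-02 9.65050789e+00] [-2.56287624 -7.61839884  3.83209395] 0.18707602196693585
-0.2107588255402084 0.0014031956741825946
pointer_tip scene [([271.5, 199.8], 0.39)]
pointer_tip top [([321.2, 189.5], 0.58)]
gate_grip scene [([272.0, 183.6], 0.68)]
gate_grip top [([292.0, 197.2], 0.35)]
lump1_center scene []
lump1_center top [([146.3, 228.3], 0.28)]
```

View pics/i.png

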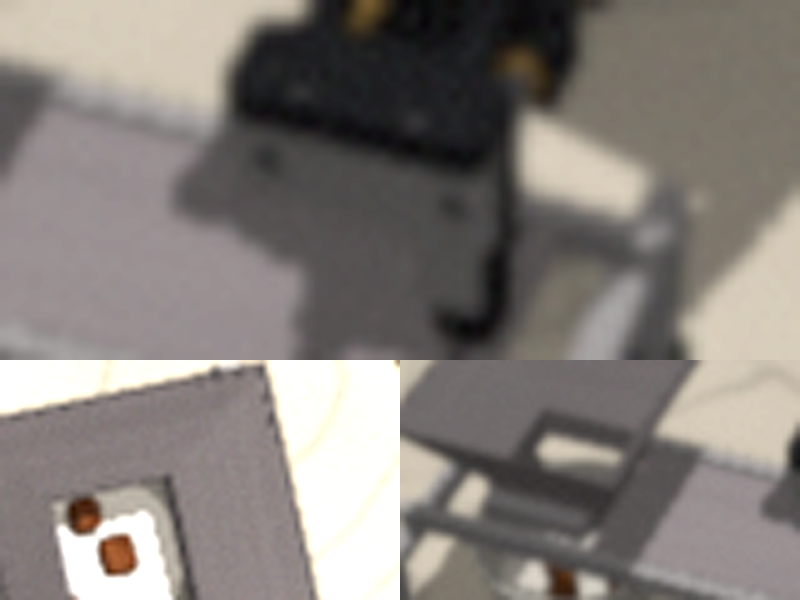

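Emit:
step_arm:
  series:
    - {"claw":5,"xyz":[-1,-1,0],"angular":[0,0,0]}
    - {"claw":5,"xyz":[0,-0.5,0],"angular":[0,0,0]}
    - {"claw":5,"xyz":[0,0,0],"angular":[0,0,0]}
    - {"claw":5,"xyz":[0,0,0],"angular":[0,0,0]}
    - {"claw":5,"xyz":[0,0,0],"angular":[0,0,0]}
    - {"claw":5,"xyz":[0,0,0],"angular":[0,0,0]}
    - {"claw":5,"xyz":[0,0,0],"angular":[0,0,0]}
    - {"claw":5,"xyz":[0,0,0],"angular":[0,0,0]}

```text
t: 20.48
ee_pos: [0.4876, 0.0173, 0.0998]
tool_rot: [179.7, -0.1, 9.6]
wrist_force: [1.7, -7.3, 1.7]
grip_width: 0.189
```

Run:
```python
from h import *
d=np.load('pose.npy',allow_pickle=True)[0]
o=observe();e=o['ee_pos'];print(o['t'],e,o['wrist_force'],o['grip_width'])
c,s=np.cos(d[2]),np.sin(d[2]);v=e[:2]-d[:2];print(c*v[0]+s*v[1],-s*v[0]+c*v[1])
cs={n:camera(n) for n in('scene','top')}
t=cs['top']['img'];s=cs['scene']['img']
up=lambda i,x,y,w,h,W,H:cv2.resize(i[y:y+h,x:x+w],(W,H),interpolation=cv2.INTER_CUBIC)
im=np.vstack([np.hstack([up(s,245,180,50,36,400,288),up(t,215,165,50,36,400,288)]),np.hstack([up(t,295,155,70,52,400,300),up(s,165,165,70,52,400,300)])])
cv2.imwrite('pics/j.png',cv2.convertScaleAbs(im,alpha=1.4))
for n in cs:
  print(n,[(np.round(x['extent']),x['p']) for x in regions_of(n,'lump1_center')],[(np.round(x['extent']),x['p']) for x in regions_of(n,'pointer_tip')])
```

```text
20.4833 [0.48758451 0.01726545 0.09984657] [ 1.65195535 -7.28258331  1.67941533] 0.18912301080235944
-0.2120397367005038 0.0013989899384982823
scene [(array([194., 130.,  23.,  16.]), 0.16)] []
top [] [(array([129., 125.,  28.,  31.]), 0.74)]
```

View pics/j.png

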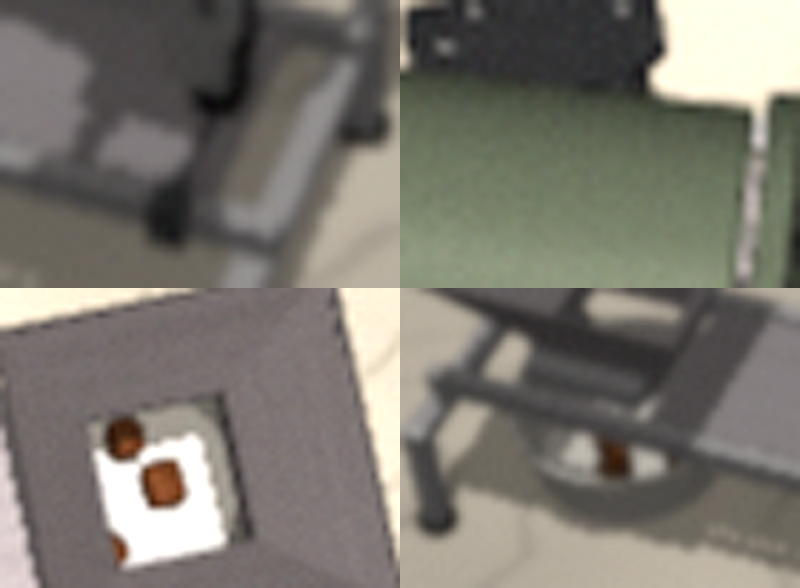

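Emit:
step_arm:
  series:
    - {"claw":5,"xyz":[0,-1,0],"angular":[0,0,0]}
    - {"claw":5,"xyz":[0,0,0],"angular":[0,0,0]}
    - {"claw":5,"xyz":[0,0,0],"angular":[0,0,0]}
    - {"claw":5,"xyz":[0,0,0],"angular":[0,0,0]}
    - {"claw":5,"xyz":[0,0,0],"angular":[0,0,0]}
    - {"claw":5,"xyz":[0,0,0],"angular":[0,0,0]}
    - {"claw":5,"xyz":[0,0,0],"angular":[0,0,0]}
    - {"claw":5,"xyz":[0,0,0],"angular":[0,0,0]}

```text
t: 21.45
ee_pos: [0.4874, 0.0183, 0.0998]
tool_rot: [179.7, -0.1, 9.6]
wrist_force: [1.5, -8.4, 1.8]
grip_width: 0.191
```

Run:
```python
from h import *
d=np.load('pose.npy',allow_pickle=True)[0]
o=observe();e=o['ee_pos'];print(o['t'],e,o['wrist_force'],o['grip_width'])
c,s=np.cos(d[2]),np.sin(d[2]);v=e[:2]-d[:2];print(c*v[0]+s*v[1])
old=np.load('pics/t.npy',allow_pickle=True).item()
for n in('scene','top'):
    C=camera(n)
    for lab,K in(('start',old[n]),('now',C)):
        h=cv2.cvtColor(K['img'],cv2.COLOR_BGR2HSV)
        m=((h[...,0]<14)&(h[...,1]>130)&(h[...,2]>35)).astype('uint8')
        k,_,st,ce=cv2.connectedComponentsWithStats(m)
        print(n,lab)
        for i in range(1,k):
            if st[i,4]>5:
                p=onz(K,ce[i],.02)[:2]-d[:2]; print('  ',st[i,4],ce[i].round(1),'disp xy',(round(c*p[0]+s*p[1],3),round(-s*p[0]+c*p[1],3)))
    for q in 'jar jar_lid tasting_bowl'.split(): print(q,[(x['location'],round(x['p'],2)) for x in place_of(n,q)[:1]])
```

```text
21.45 [0.48736029 0.01825383 0.09982677] [ 1.51198795 -8.39385664  1.84028838] 0.1909762490377605
-0.21305182673699866
scene start
   6 [211.8  37.2] disp xy (np.float64(0.413), np.float64(-0.92))
   7 [226.  44.] disp xy (np.float64(0.321), np.float64(-0.878))
   7 [249.9  46.4] disp xy (np.float64(0.207), np.float64(-0.893))
   9 [261.6  52. ] disp xy (np.float64(0.138), np.float64(-0.861))
   9 [266.  55.] disp xy (np.float64(0.11), np.float64(-0.842))
   6 [479.8 102.2] disp xy (np.float64(-0.774), np.float64(-0.765))
   72 [475.  109.6] disp xy (np.float64(-0.758), np.float64(-0.709))
   27 [345.7 249.3] disp xy (np.float64(-0.447), np.float64(0.074))
   28 [366.4 256.6] disp xy (np.float64(-0.502), np.float64(0.078))
   32 [343.8 262.4] disp xy (np.float64(-0.451), np.float64(0.116))
   33 [361.2 268.8] disp xy (np.float64(-0.497), np.float64(0.12))
   118 [332.9 314.3] disp xy (np.float64(-0.459), np.float64(0.267))
scene now
   41 [207.   37.1] disp xy (np.float64(0.435), np.float64(-0.913))
   44 [226.1  42.1] disp xy (np.float64(0.328), np.float64(-0.895))
   46 [245.5  47.
[... 316 characters left out ...]
)]
tasting_bowl [([196.2, 141.0], 0.52)]
top start
   89 [133.9 129.5] disp xy (np.float64(-0.453), np.float64(0.257))
   42 [128.4 184.7] disp xy (np.float64(-0.493), np.float64(0.114))
   39 [145.7 182.9] disp xy (np.float64(-0.448), np.float64(0.11))
   49 [129.1 200.2] disp xy (np.float64(-0.499), np.float64(0.074))
   45 [150.3 198.6] disp xy (np.float64(-0.443), np.float64(0.067))
top now
   91 [134.  129.5] disp xy (np.float64(-0.453), np.float64(0.257))
   29 [316.4 180.5] disp xy (np.float64(-0.002), np.float64(0.028))
   39 [323.  188.7] disp xy (np.float64(0.011), np.float64(0.003))
jar [([132.5, 127.3], 0.82)]
jar_lid [([390.1, 141.8], 0.89)]
tasting_bowl [([389.9, 258.9], 0.93)]
```

```bash
python3 -c "
from station import close_job; print(close_job())"
```

```text
the job is handed in; nothing more can be done
None
```

I carried out every step and handed the job in at about 21.5 s of the 59 s, with the fingers still holding the gate open. No verdict was reported, and two points below are not fully confirmed.

- **Lumps into the hopper:** I tipped the scoop to 52° over the shut gate. The top picture then showed all four lumps in the hopper.
- **Scoop:** I stood the scoop upright on clear bench beside its old place and let go. The picture afterwards showed it standing flat.
- **Gate:** I pulled the gate out about 69 mm by the arm's own travel. The grip force was set at 50 N and the finger opening matched the post. The side force of 7–8 N agrees with the spring at that opening.
- **Bystanders:** The jar was seen in its place at the end in both views. The top view also put the lid and the tasting bowl close to theirs: about 2 px off for the lid, and 7 px (roughly 15 mm) for the bowl. The arm never went near either of them. In the scene view the network mistook the tasting bowl for the lid.

**What is not fully confirmed**
- **Fourth lump:** Through the open throat I could see three lumps in the bowl, one only partly. The fourth was never seen after the drop. No lump was visible in the hopper or on the bench, so it is probably in the bowl, under the plate side.
- **Pointer position:** My readings from the pictures put the pointer 66–70 mm out, mostly about 68 mm. The networks suggested about 69–77 mm, with low confidence. At the end the arm hid the pointer and the black line, so I could not compare them directly; I chose 69 mm as lying inside the ±6 mm limit for most of these readings.

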